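# Put the pet-care kit back on its outlines

### The job

Tidy the pet-care kit on the hallway bench: put the white slotted scoop, the grey silicone brush, the large tin and the small tin each on the grey pad whose painted outline matches its shape and size, lying flat as found and neatly inside the outline (the scoop's blade in the wide end, its handle in the narrow end). Leave the little brown glass jar standing where it is, and let go of everything at the end.

Things in the scene. Friction and masses are not known exactly. Their poses are not given: they have to be found in the camera images.
- scoop: White plastic slotted scoop, 160 mm long, lying flat, open side up. Origin: middle of its length, on its underside; x points from handle to blade, z up. Handle: straight bar 18 mm wide (y) and 18 mm high, from x = -80 to x = +8 mm; blade: 60 mm wide, 18 mm high shallow tray with slotted floor, from x = +8 to +80 mm. Weighs about 70 g and balances near its origin; best gripped across the handle near x = -25 mm.
- scoop_blade (a point): Middle of the scoop's blade, on its underside, 46 mm from the scoop's origin along the scoop's +x.
- brush: Hard light-grey silicone brush, a rigid block with rounded ends (racetrack shape), 100 mm long (x), 46 mm wide (y), 34 mm high plus a 2 mm ridge on top, resting on its short rigid nubs (the lowest 12 mm, 40 mm wide). Origin: centre of its underside; z up. Same either way round. About 90 g.
- large_tin: Closed round aluminium tin, 64 mm diameter, 34 mm high, standing upright, under 0.15 kg. Origin: centre of its underside; z up.
- small_tin: Closed round aluminium tin, 44 mm diameter, 34 mm high, standing upright, under 0.1 kg. Origin: centre of its underside; z up.
- scoop_pad: Fixed flat dark grey plate, 3 mm thick, lying on the table, 180 mm (x) by 80 mm (y), with a white painted scoop outline: wide part (68 mm) at +x for the blade, narrow part (26 mm) at -x for the handle. Origin: centre of its underside, where the scoop's origin belongs, with the scoop's x along the pad's x. Objects stand on its top, 3 mm above the table.
- brush_pad: Fixed flat dark grey plate, 3 mm thick, lying on the table, 122 mm (x) by 70 mm (y), with a white painted racetrack outline, 108 by 54 mm, long along x. Origin: centre of its underside, where the brush's origin belongs. Objects stand on its top, 3 mm above the table.
- large_round_pad: Fixed flat dark grey plate, 3 mm thick, lying on the table, 90 mm square, with a white painted circle of 72 mm diameter. Origin: centre of its underside. Objects stand on its top, 3 mm above the table.
- small_round_pad: Fixed flat dark grey plate, 3 mm thick, lying on the table, 70 mm square, with a white painted circle of 52 mm diameter. Origin: centre of its underside. Objects stand on its top, 3 mm above the table.
- jar: Little brown glass jar with a dark cap, 44 mm diameter, 70 mm high, standing loose in the middle of the things; to be left alone. Origin: centre of its underside. Two more small low objects (up to 35 mm high) stand about 0.21 m to either side of it. The things and pads are about 0.2 m apart, centre to centre.
Mind the look-alikes: they are no part of the job. Leave any blue or turquoise look-alike of the large_tin alone. Leave any blue look-alike of the scoop_pad alone.

How it is judged:
By the outcome, as a careful person would: the job done as asked, in the order asked, and still so for the second after the job is handed in, with the robot touching nothing.
It also fails if it takes over 104 s, if anything falls off the work surface, if the arm or the gripper's body presses on something with over 40 N, if the wrist force passes 120 N, or if a joint passes its speed limit or range.

### The arm

A 6-joint arm with a two-finger parallel gripper is mounted at the origin on the work surface. World frame = base frame: x ahead of the robot, y to its left, z up, the work surface at z = 0. Lengths are in m, angles in rad, forces in N, time in s.
With the tool pointing down it reaches from about 0.25 to 0.775 m from the base axis. Payload 4 kg.
Tool frame: the origin (TCP) lies midway between the tips of the shut fingers; the grasp point (between the pads) lies 19 mm behind it; z points along the fingers, y is the direction in which the jaws open and shut (so a half turn about z gives the same grasp; the last joint's range is limited). The gripper opens to 94 mm and grips with 3 to 60 N. Pads are 16 mm wide; open, the fingers measure 119 mm over their backs; the gripper's body (75 mm by 177 mm) begins 78 mm behind the grasp point.
Start: joints at [-1.303, 0.087, 1.371, -0, 1.684, -0.103], TCP at [0.199, -0.513, 0.206] pointing down, gripper open.
Joint ranges: [-3.1, 3.1], [-0.76, 2.03], [0.27, 2.55], [-1.08, 4.22], [0.17, 2.65], [-2.57, 2.57]. Speed limits (rad/s): [2.79, 2.79, 3.14, 3.14, 3.14, 3.14].

### API

Orientations are given as a 3x3 rotation matrix whose columns are the frame's x, y, z axes.
In Python, from workcell import bot gives the robot as it stands.
- The arm moves only by the tool servo_tool, never from a script. Its argument "plan" is a list of rows, each a list of 7 numbers: the shift along the world's x, y, z in mm, then the turn, a rotation vector about the world's x, y, z in rad, then the gripper's target within -1 to 1 (shut at 1, half-way at 0, fully open at -1). A call has 1 to 20 rows; each row shifts and turns the commanded pose from where the row before left it; what a row does not reach is not made up. A row lasts 1/12 s, in which the tool goes at most 41.7 mm and 7.16 degrees, less where a joint would pass 70% of its speed; a pose out of reach is approached as far as the arm can. A call with a gripper value outside its range is refused whole. The fingers move at their own pace and stop on an object; "squeeze" is the grip in N (left out, the last holds). Time passes only in rows, so rows that do not move let the fingers close. It gives the time, the measured TCP pose, the force and the opening at its end, in the units of the state.
- bot.sense(): the state, without advancing time (a new reading comes with each control period).
- bot.read_camera(name): name is "scene" or "top" or "wrist"; returns (picture, depth): 400x640x3 uint8, red, green, blue; 400x640 float32, m along the optical axis (not along the pixel's ray), 0 where there is no reading.
- bot.camera_info(name): a dict with "K" (3x3 intrinsics, pixels), "D" ([k1, k2, p1, p2, k3] as OpenCV has them; the pictures are not rectified), "pose" (4x4, takes a point from camera to world coordinates). Camera axes: x right, y down, z forward; pixel columns grow to the right and rows downward; lengths in m; the calibration is good to about 2 mm. A picture is of the moment at which its call begins: read the wrist's pose just before it. camera_info takes no time and is no camera call; for the wrist camera it gives the pose at the moment of the call.
- bot.close_job(): hands the job in, once; it reports no verdict.
The state is a dict: "time_s": time; "joints": joint angles; "joint_velocities": joint speeds; "joint_efforts": joint torques, N m; "eef_pos": TCP position; "eef_rot": TCP orientation; "force": force on the tool from outside, world axes, zero at the start; "ft_torque": the same for the moment, N m; "finger_gap": finger opening in m.
Only numpy, scipy, OpenCV 4.12 (cv2) and the standard library are available. Lean on these libraries where they do the work, as an engineer would, in place of code of your own. Each camera call takes 0.05 s, during which the arm holds its last target.

## Working session

There is one attempt and no reset: what is moved stays moved. The work goes in short steps, Python scripts to look and compute and a tool call to move; the robot and the scene stay as the last step left them, time stands still between calls to the robot, and variables do not carry over. Pictures are saved under pics/ and viewed, and the job is handed in when it is done.

Besides the shell and the picture viewer there is one more tool, called after "Request:" as name(argument=value, ...), one argument or row to a line, values as JSON. servo_tool: Moves the arm, as the interface text tells. Its arguments: {"type":"object","properties":{"plan":{"type":"array","items":{"type":"array","items":{"type":"number"}}},"squeeze":{"type":"number"}},"required":["plan"]}

```bash
mkdir -p pics; ls; python3 - <<'E'
from workcell import bot
import cv2,numpy as np
s=bot.sense();print(s['time_s'],s['eef_pos'],s['eef_rot'],s['finger_gap'])
for n in ['top','scene']:
    im,d=bot.read_camera(n);cv2.imwrite(f'pics/{n}0.png',im[:,:,::-1]);np.savez(f'{n}0.npz',im=im,d=d)
    i=bot.camera_info(n);print(n,i)
print(bot.camera_info('wrist'))
E
```

```text
pics
0.0 [ 0.19913031 -0.5121057   0.20431889] [[ 9.32055803e-01  3.62314212e-01 -6.25872322e-04]
 [ 3.62314709e-01 -9.32053445e-01  2.10413446e-03]
 [ 1.79011365e-04 -2.18793348e-03 -9.99997590e-01]] 0.09369751163829503
top {'K': array([[472.91711064,   0.        , 325.59291565],
       [  0.        , 472.91711064, 194.34573143],
       [  0.        ,   0.        ,   1.        ]]), 'D': array([0.02731683, 0.        , 0.        , 0.        , 0.        ]), 'pose': array([[ 0.02121273, -0.99652189,  0.08058621,  0.31292442],
       [-0.99974151, -0.02180258, -0.00644657, -0.01122647],
       [ 0.00818113, -0.08042863, -0.9967268 ,  1.46347198],
       [ 0.        ,  0.        ,  0.        ,  1.        ]])}
scene {'K': array([[478.53254919,   0.        , 312.21495062],
       [  0.        , 478.53254919, 198.98989928],
       [  0.        ,   0.        ,   1.        ]]), 'D': array([-0.02960131,  0.        ,  0.        ,  0.        ,  0.        ]), 'pose': array([[ 0.75859351,  0.53840267, -0.36695838,  0.87141685],
       [ 0.65155197, -0.63028114,  0.42216788, -0.51444791],
       [-0.00399063, -0.55934626, -0.8289245 ,  1.01968832],
       [ 0.        ,  0.        ,  0.        ,  1.        ]])}
{'K': array([[341.9616616 ,   0.        , 316.7825217 ],
       [  0.        , 341.9616616 , 197.64810655],
       [  0.        ,   0.        ,   1.        ]]), 'D': array([-0.06205429,  0.        ,  0.        ,  0.        ,  0.        ]), 'pose': array([[ 0.36258998, -0.90458565, -0.22417248,  0.2638261 ],
       [-0.9319482 , -0.35220865, -0.08614882, -0.48770323],
       [-0.0010265 ,  0.24015384, -0.9707343 ,  0.3834743 ],
       [ 0.        ,  0.        ,  0.        ,  1.        ]])}
```

View pics/top0.png

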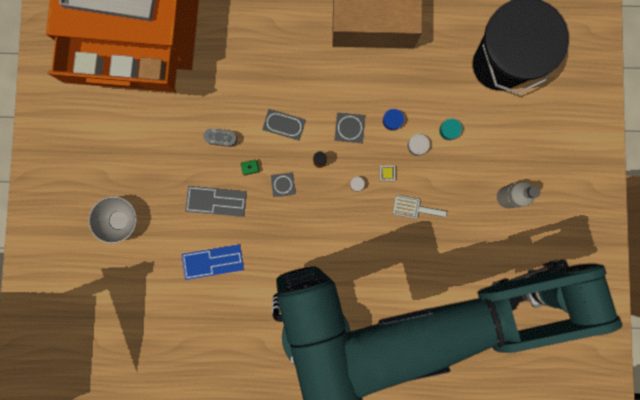

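View pics/scene0.png

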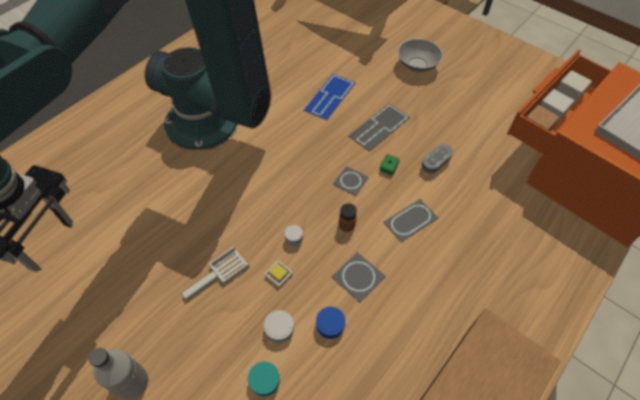

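```bash
cat > h.py <<'E'
import numpy as np,cv2
from workcell import bot
def ray(info,uv):
    uv=np.asarray(uv,float).reshape(-1,1,2)
    p=cv2.undistortPoints(uv,info['K'],np.array(info['D'])).reshape(-1,2)
    R=info['pose'][:3,:3];d=np.c_[p,np.ones(len(p))]@R.T
    return info['pose'][:3,3],d
def plane(info,uv,z):
    o,d=ray(info,uv);return o+d*((z-o[2])/d[:,2])[:,None]
def tri(i1,uv1,i2,uv2):
    o1,d1=ray(i1,uv1);o2,d2=ray(i2,uv2);d1=d1[0];d2=d2[0]
    t=np.linalg.lstsq(np.c_[d1,-d2],o2-o1,rcond=None)[0]
    a=o1+t[0]*d1;b=o2+t[1]*d2
    return (a+b)/2,np.linalg.norm(a-b)
def proj(info,P):
    T=np.linalg.inv(info['pose']);r,_=cv2.Rodrigues(T[:3,:3])
    return cv2.projectPoints(np.asarray(P,float).reshape(-1,1,3),r,T[:3,3],info['K'],np.array(info['D']))[0].reshape(-1,2)
E
python3 - <<'E'
import cv2,numpy as np
im=np.load('top0.npz')['im'][:,:,::-1]
cv2.imwrite('pics/topz.png',cv2.resize(im[95:285,175:475],None,fx=2.6,fy=2.6,interpolation=cv2.INTER_CUBIC))
im=np.load('scene0.npz')['im'][:,:,::-1]
cv2.imwrite('pics/scz.png',cv2.resize(im[60:360,150:480],None,fx=2,fy=2,interpolation=cv2.INTER_CUBIC))
E
```

```text
(no output)
```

View pics/topz.png

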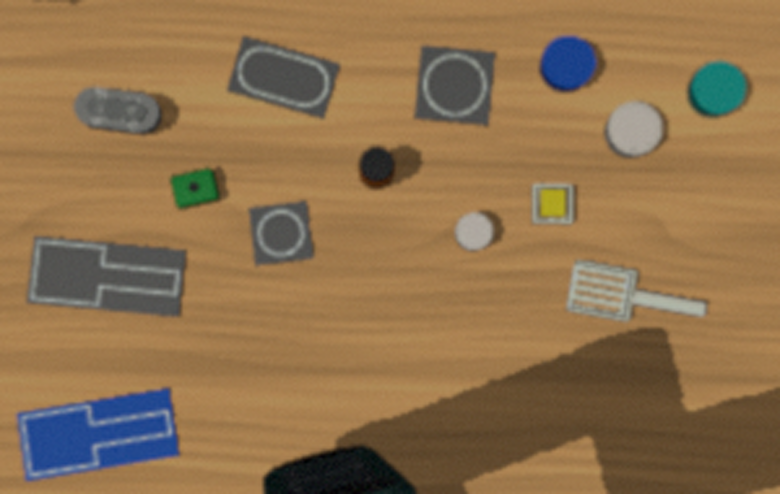

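View pics/scz.png

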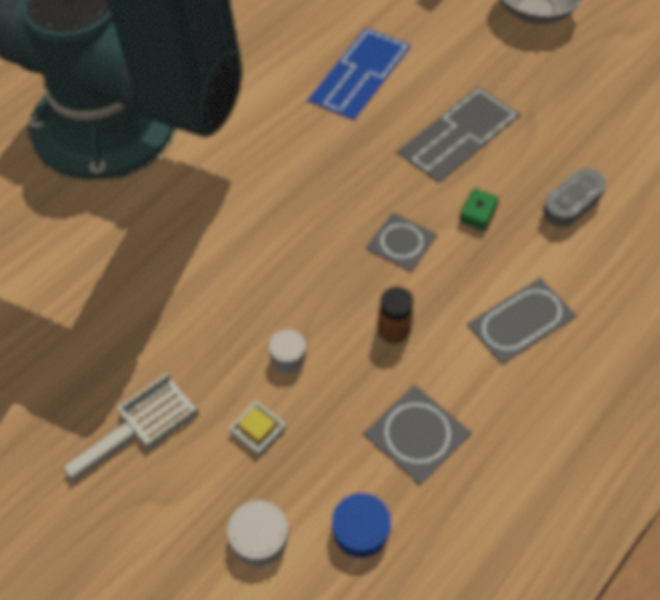

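```bash
cat > seg.py <<'E'
from h import *
def blobs(im,lo,hi,amin):
    hsv=cv2.cvtColor(im,cv2.COLOR_RGB2HSV)
    m=cv2.inRange(hsv,lo,hi)
    n,l,st,c=cv2.connectedComponentsWithStats(m)
    return m,[(l==i).astype(np.uint8) for i in range(1,n) if st[i,4]>=amin]
def desc(b):
    c=max(cv2.findContours(b,cv2.RETR_EXTERNAL,cv2.CHAIN_APPROX_NONE)[0],key=cv2.contourArea)
    hull=cv2.convexHull(c);return c,hull
E
python3 - <<'E'
from seg import *
for n in ['top','scene']:
    im=np.load(n+'0.npz')['im'];info=bot.camera_info(n)
    for nm,lo,hi,z in [('dark',(0,0,40),(179,60,125),.003),('white',(0,0,135),(179,60,255),.034)]:
        m,bs=blobs(im,lo,hi,60)
        for b in bs:
            c,h=desc(b);(cx,cy),wh,a=cv2.minAreaRect(h)
            if cv2.contourArea(c)>6000: continue
            box=cv2.boxPoints(((cx,cy),wh,a))
            P=plane(info,box,z);C=plane(info,[(cx,cy)],z)[0]
            e=P[1]-P[0];f=P[2]-P[1]
            print(n,nm,'px',round(cx),round(cy),'w',np.round(C[:2],4),'L',np.round([np.linalg.norm(e),np.linalg.norm(f)],3),'ang',np.round(np.degrees([np.arctan2(e[1],e[0]),np.arctan2(f[1],f[0])]),1))
E
```

```text
top dark px 107 10 w [1.0009 0.6812] L [0.286 0.062] ang [ -88.  -177.5]
top dark px 527 38 w [ 0.9423 -0.6483] L [0.26  0.257] ang [ -37.4 -129.3]
top dark px 492 69 w [ 0.8387 -0.5373] L [0.04 0.17] ang [ -57.6 -149.5]
top dark px 98 65 w [0.8219 0.6992] L [0.055 0.02 ] ang [ -3.8 -95.6]
top dark px 134 68 w [0.8162 0.5889] L [0.055 0.017] ang [ -3.4 -94.8]
top dark px 284 124 w [0.6487 0.1152] L [0.067 0.119] ang [ -14.  -104.8]
top dark px 349 127 w [ 0.6434 -0.091 ] L [0.086 0.086] ang [ -4.2 -94.2]
top dark px 220 137 w [0.6024 0.3124] L [0.048 0.101] ang [ -1.4 -92.5]
top dark px 633 172 w [ 0.5195 -0.9693] L [0.036 0.016] ang [-88.8 178.3]
top dark px 283 184 w [0.4596 0.113 ] L [0.067 0.067] ang [ -82.3 -172.2]
top dark px 518 194 w [ 0.4446 -0.6168] L [0.131 0.069] ang [ -71.7 -163.8]
top dark px 215 201 w [0.4034 0.3187] L [0.078 0.179] ang [ -2.8 -94.2]
top dark px 112 219 w [0.3411 0.6321] L [0.134 0.136] ang [  3.6 -88.8]
top dark px 534 299 w [ 0.1252 -0.6608] L [0.067 0.046] ang [ -73.6 -165.7]
top dark px 277 304 w [0.0941 0.1196] L [0.024 0.048] ang [ -88.9 -178.3]

[... 3854 characters left out ...]
6] ang [97.7 -2.2]
scene white px 558 100 w [0.7533 0.7159] L [0.07  0.074] ang [96.1 -5.6]
scene white px 622 120 w [0.9248 0.7605] L [0.107 0.241] ang [ 41.2 -70.8]
scene white px 27 179 w [-0.1681 -0.4464] L [0.02  0.044] ang [ 70.8 -15.8]
scene white px 294 232 w [ 0.4638 -0.1141] L [0.041 0.041] ang [ 40.5 -48.7]
scene white px 212 275 w [ 0.3984 -0.316 ] L [0.159 0.06 ] ang [ 82.  -13.3]
scene white px 278 273 w [ 0.5075 -0.2151] L [0.05  0.045] ang [89.9 -6.2]
scene white px 358 277 w [ 0.6507 -0.1066] L [0.066 0.073] ang [110.   17.5]
scene white px 278 324 w [ 0.5888 -0.3025] L [0.062 0.061] ang [88.3 -4.7]
scene white px 117 354 w [ 0.3804 -0.5649] L [0.033 0.017] ang [ 41.  -37.3]
```

Request:
servo_tool(
  plan=[
    [20.5, 19.5, 0, 0, 0, 0.117, -1],
    [20.5, 19.5, 0, 0, 0, 0.117, -1],
    [20.5, 19.5, 0, 0, 0, 0.117, -1],
    [20.5, 19.5, 0, 0, 0, 0.117, -1],
    [20.5, 19.5, 0, 0, 0, 0.117, -1],
    [20.5, 19.5, 0, 0, 0, 0.117, -1],
    [20.5, 19.5, 0, 0, 0, 0.117, -1],
    [20.5, 19.5, 0, 0, 0, 0.117, -1],
    [20.5, 19.5, 0, 0, 0, 0.117, -1],
    [0, 0, 0, 0, 0, 0, -1],
    [0, 0, 0, 0, 0, 0, -1],
  ],
  squeeze=15,
)

```text
time_s: 1.02
eef_pos: [0.3843, -0.3361, 0.205]
eef_rot: [[0.145, 0.989, -0.001], [0.989, -0.145, 0.0], [0.0, -0.001, -1.0]]
force: [-0.4, -0.1, 0.5]
finger_gap: 0.0943
```

```bash
cat > look.py <<'E'
import sys;from seg import *
n=sys.argv[1];s=bot.sense()
i=bot.camera_info('wrist');im,d=bot.read_camera('wrist')
cv2.imwrite(f'pics/{n}.png',im[:,:,::-1]);np.savez(f'{n}.npz',im=im,d=d,K=i['K'],D=i['D'],pose=i['pose'])
R=s['eef_rot'];print(s['time_s'],np.round(s['eef_pos'],4),'yang',np.degrees(np.arctan2(R[1,1],R[0,1])),'z',np.round(R[:,2],4),s['finger_gap'],np.round(s['joints'],2),np.round(s['force'],1))
E
python3 look.py w1
```

```text
1.0167 [ 0.3843 -0.3361  0.205 ] yang -8.327053373180055 z [-9.e-04  4.e-04 -1.e+00] 0.09433080230840094 [-0.83 -0.    1.46 -0.    1.68 -0.68] [-0.4 -0.1  0.5]
```

View pics/w1.png

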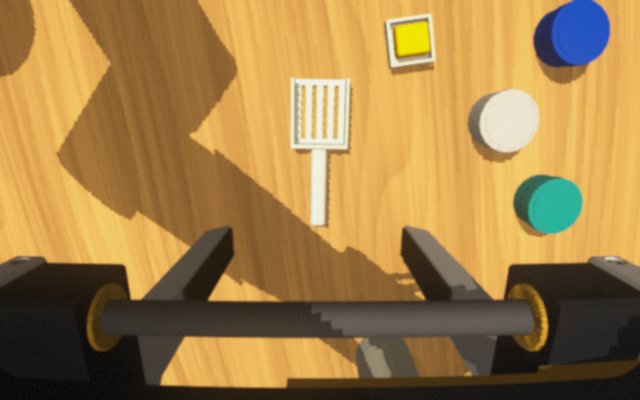

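```bash
cat > scoop.py <<'E'
import sys;from seg import *
def rect(info,h,z):
    P=plane(info,h.reshape(-1,2),z)
    (cx,cy),wh,a=cv2.minAreaRect((P[:,:2]*1000).astype(np.float32));
    b=cv2.boxPoints(((cx,cy),wh,a));e=b[1]-b[0];f=b[2]-b[1]
    if np.linalg.norm(e)<np.linalg.norm(f): e,f=f,e
    a=np.degrees(np.arctan2(e[1],e[0]))%180
    return np.round([cx,cy,np.linalg.norm(e),np.linalg.norm(f),a],1)
if __name__=='__main__':
    w=np.load('w1.npz');W=dict(K=w['K'],D=w['D'],pose=w['pose'])
    S=[('w',w['im'],W),('top',np.load('top0.npz')['im'],bot.camera_info('top')),('scene',np.load('scene0.npz')['im'],bot.camera_info('scene'))]
    for n,im,info in S:
        for nm,lo,hi,z in [('white',(0,0,140),(179,60,255),(.018,.034)),('dark',(0,0,40),(179,60,125),(.003,.0))]:
            m,bs=blobs(im,lo,hi,60)
            for b in bs:
                c,h=desc(b)
                if len(h)<3:continue
                r=rect(info,h,z[0])
                if 250<r[0]<700 and abs(r[1])<400 and r[2]<210:
                    M=cv2.moments(h);print(n,nm,'px',round(M['m10']/M['m00'],1),round(M['m01']/M['m00'],1),r,rect(info,h,z[1])[:2])
E
python3 scoop.py
```

```text
w white px 410.1 40.2 [ 497.6 -210.    46.    45.5    0.6] [ 493.1 -212.6]
w white px 319.0 138.3 [ 390.1 -311.1  156.2   59.5   80.8] [ 390.3 -309.2]
w white px 507.9 120.0 [ 595.9 -303.8   66.5   64.2  172.3] [ 587.1 -302.2]
top white px 418.8 143.7 [ 5.939e+02 -3.046e+02  5.970e+01  5.880e+01  5.000e-01] [ 590.8 -301.4]
top white px 387.0 173.0 [ 499.9 -208.3   43.8   43.2    0.7] [ 497.8 -206.1]
top white px 356.7 183.5 [ 465.3 -114.9   40.2   40.     1.3] [ 463.6 -113.7]
top white px 414.9 208.0 [ 391.7 -309.1  159.    59.9   80.9] [ 390.8 -305.8]
top dark px 283.6 124.2 [648.7 115.3 118.9  66.6  75.2] [649.4 115.5]
top dark px 349.5 127.3 [643.5 -91.   86.2  86.  175.8] [644.2 -91.2]
top dark px 220.1 137.0 [602.4 312.4 100.9  47.6  87.5] [603.  313.1]
top dark px 282.7 184.2 [459.7 113.   67.   67.    8. ] [460.  113.2]
top dark px 215.3 200.8 [403.7 318.5 178.6  78.2  86. ] [403.9 319.1]
scene white px 293.2 232.2 [ 456.1 -106.5   41.3   39.    40.5] [ 462.7 -113. ]
scene white px 216.6 272.1 [ 390.1 -311.6  157.3   59.1   80.6] [ 397.8 -314.9]
scene white px 278.3 324.3 [ 58
[... 240 characters left out ...]
6.9   8.3] [457.6 115.6]
scene dark px 347.9 210.5 [511.7  34.8  33.3  32.9 128.7] [510.7  36.4]
scene dark px 410.5 219.2 [647.  116.5 100.4  48.8  75.8] [646.3 118.3]
scene dark px 409.4 222.8 [648.4 115.5 119.   66.7  74.1] [647.8 117.3]
scene dark px 293.5 240.8 [ 467.7 -119.5   36.8   21.1   44.9] [ 466.5 -118.3]
scene dark px 222.9 257.0 [ 368.4 -259.3   62.3   10.2   81.8] [ 366.9 -258.6]
scene dark px 358.2 276.7 [642.6 -91.   87.9  87.1  85.7] [641.9 -89.7]
scene dark px 358.4 275.9 [642.5 -89.6  65.7  62.7 128.5] [641.9 -88.4]
scene dark px 216.6 281.8 [ 402.6 -314.   158.6   24.6   66.1] [ 401.2 -313.4]
scene dark px 279.4 336.5 [ 601.5 -314.7   56.4   21.4   47.4] [ 600.7 -314.1]
```

```bash
python3 - <<'E'
from seg import *
w=np.load('w1.npz');W=dict(K=w['K'],D=w['D'],pose=w['pose']);T=bot.camera_info('top');S=bot.camera_info('scene')
def c(im,px,lo,hi):
    m,bs=blobs(im,lo,hi,60)
    b=min(bs,key=lambda b:np.hypot(*(np.array(cv2.minAreaRect(desc(b)[1])[0])-px)))
    return np.array(cv2.minAreaRect(desc(b)[1])[0])
wh=((0,0,140),(179,60,255));dk=((0,0,40),(179,60,125))
it=np.load('top0.npz')['im'];is_=np.load('scene0.npz')['im']
for n,a,b,k in [('scoop',(420,209),(213,275),wh),('ltin',(419,144),(278,324),wh),('stin',(357,183),(294,232),wh),('spad',(215,201),(379,127),dk),('bpad',(284,124),(410,223),dk),('lpad',(349,127),(358,277),dk),('smpad',(283,184),(350,180),dk),('brush',(220,137),(437,159),dk)]:
    print(n,[np.round(x,4) for x in tri(T,c(it,a,*k),S,c(is_,b,*k))])
print('scoop w/top',tri(T,c(it,(420,209),*wh),W,c(w['im'],(319,150),*wh)))
print('ltin w/top',tri(T,c(it,(419,144),*wh),W,c(w['im'],(508,120),*wh)))
E
```

```text
scoop [array([ 0.3906, -0.3106,  0.0175]), np.float64(0.0035)]
ltin [array([ 0.5898, -0.302 ,  0.0353]), np.float64(0.0022)]
stin [array([ 0.4635, -0.1136,  0.0354]), np.float64(0.0)]
spad [array([0.403 , 0.3185, 0.0017]), np.float64(0.0012)]
bpad [array([0.6481, 0.1148, 0.0038]), np.float64(0.001)]
lpad [array([ 0.6431, -0.0911,  0.0038]), np.float64(0.0005)]
smpad [array([0.4595, 0.1129, 0.0037]), np.float64(0.0002)]
brush [array([0.5984, 0.308 , 0.0221]), np.float64(0.0006)]
scoop w/top (array([ 0.39068878, -0.30573782,  0.03443327]), np.float64(7.253127803188009e-05))
ltin w/top (array([ 0.59271672, -0.3031363 ,  0.02323587]), np.float64(0.0008931869666605781))
```

Request:
servo_tool(
  plan=[
    [2, 0.6, -40, 0, 0, -0.015, -1],
    [0, 0, -40, 0, 0, 0, -1],
    [0, 0, -40, 0, 0, 0, -1],
    [0, 0, -35, 0, 0, 0, -1],
    [0, 0, -20, 0, 0, 0, -1],
    [0, 0, -10, 0, 0, 0, -1],
    [0, 0, 0, 0, 0, 0, -1],
    [0, 0, 0, 0, 0, 0, -1],
  ],
)

```text
time_s: 1.73
eef_pos: [0.3856, -0.3376, 0.0211]
eef_rot: [[0.163, 0.987, 0.0], [0.987, -0.163, -0.001], [-0.001, 0.001, -1.0]]
force: [0.2, -0.2, 0.8]
finger_gap: 0.0934
```

Request:
servo_tool(
  plan=[
    [0.8, 2, -9, 0, 0, 0, -1],
    [0, 0, -8, 0, 0, 0, -1],
    [0, 0, 0, 0, 0, 0, 0],
    [0, 0, 0, 0, 0, 0, 1],
    [0, 0, 0, 0, 0, 0, 1],
    [0, 0, 0, 0, 0, 0, 1],
    [0, 0, 0, 0, 0, 0, 1],
    [0, 0, 0, 0, 0, 0, 1],
    [0, 0, 0, 0, 0, 0, 1],
    [0, 0, 0, 0, 0, 0, 1],
  ],
  squeeze=20,
)

```text
time_s: 2.57
eef_pos: [0.3867, -0.3346, 0.0036]
eef_rot: [[0.161, 0.987, 0.0], [0.987, -0.161, -0.0], [-0.0, 0.0, -1.0]]
force: [-0.3, -0.2, 0.2]
finger_gap: 0.0443
```

Request:
servo_tool(
  plan=[
    [0, 0, 0, 0, 0, 0, 1],
    [0, 0, 0, 0, 0, 0, 1],
    [0, 0, 0, 0, 0, 0, 1],
    [0, 0, 0, 0, 0, 0, 1],
    [0, 0, 0, 0, 0, 0, 1],
    [0, 0, 0, 0, 0, 0, 1],
    [0, 0, 0, 0, 0, 0, 1],
    [0, 0, 0, 0, 0, 0, 1],
    [0, 0, 0, 0, 0, 0, 1],
  ],
)

```text
time_s: 3.32
eef_pos: [0.3865, -0.3345, 0.0035]
eef_rot: [[0.161, 0.987, -0.0], [0.987, -0.161, 0.0], [-0.0, -0.0, -1.0]]
force: [-0.9, 0.2, 0.5]
finger_gap: 0.0181
```

Request:
servo_tool(
  plan=[
    [0, 0, 15, 0, 0, 0, 1],
    [0, 0, 30, 0, 0, 0, 1],
    [0, 5, 35, 0, 0, 0, 1],
    [0, 25, 30, 0, 0, 0, 1],
    [1, 37, 0, 0, 0, 0.006, 1],
    [1, 37, 0, 0, 0, 0.006, 1],
    [1, 37, 0, 0, 0, 0.006, 1],
    [1, 37, 0, 0, 0, 0.006, 1],
    [1, 37, 0, 0, 0, 0.006, 1],
    [1, 37, 0, 0, 0, 0.006, 1],
    [1, 37, 0, 0, 0, 0.006, 1],
    [1, 37, 0, 0, 0, 0.006, 1],
    [1, 37, 0, 0, 0, 0.006, 1],
    [1, 37, 0, 0, 0, 0.006, 1],
    [1, 37, 0, 0, 0, 0.006, 1],
    [1, 37, 0, 0, 0, 0.006, 1],
    [1, 37, 0, 0, 0, 0.006, 1],
    [1, 37, 0, 0, 0, 0.006, 1],
    [0, 37, 0, 0, 0, 0, 1],
    [0, 18, 0, 0, 0, 0, 1],
  ],
)

```text
time_s: 4.98
eef_pos: [0.3998, 0.2722, 0.1133]
eef_rot: [[0.075, 0.997, -0.0], [0.997, -0.075, 0.002], [0.002, -0.0, -1.0]]
force: [0.4, -0.1, -0.7]
finger_gap: 0.0179
```

Request:
servo_tool(
  plan=[
    [0, 0, 0, 0, 0, 0, 1],
    [0, 0, 0, 0, 0, 0, 1],
  ],
)

```text
time_s: 5.15
eef_pos: [0.4001, 0.2688, 0.113]
eef_rot: [[0.076, 0.997, -0.001], [0.997, -0.076, -0.001], [-0.001, -0.001, -1.0]]
force: [-0.2, -0.6, -0.8]
finger_gap: 0.018
```

```bash
python3 look.py w2
```

```text
5.15 [0.4001 0.2688 0.113 ] yang -4.340434171812649 z [-8.0e-04 -1.2e-03 -1.0e+00] 0.01798089545733436 [ 0.47 -0.03  1.67 -0.    1.5   0.55] [-0.2 -0.6 -0.8]
```

View pics/w2.png

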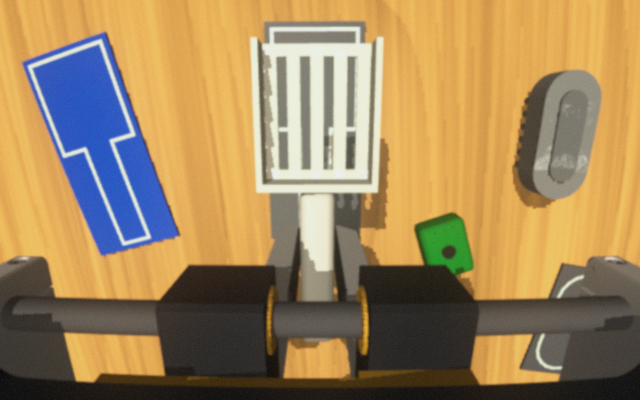

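```bash
python3 - <<'E'
from seg import *
w=np.load('w2.npz');W=dict(K=w['K'],D=w['D'],pose=w['pose'])
print('blade far corners',plane(W,[(252,38),(382,38)],.1275)*1000,'near',plane(W,[(257,192),(378,192)],.1275)*1000)
p=plane(W,[(265.5,22),(365.5,22)],.003)*1000;print('pad far',p,np.linalg.norm(p[1]-p[0]))
p=plane(W,[(270,28),(361,28)],.003)*1000;print('outline far',p)
E
```

```text
blade far corners [[378.73227382 373.00164491 127.5       ]
 [437.13099323 368.58229131 127.5       ]] near [[372.97628124 301.97692913 127.5       ]
 [432.65554422 297.47056842 127.5       ]]
pad far [[370.42626777 410.58923979   3.        ]
 [448.6714895  404.64478555   3.        ]] 78.47070319165034
outline far [[373.51208977 405.85474379   3.        ]
 [444.90539295 400.43199402   3.        ]]
```

Request:
servo_tool(
  plan=[
    [0.8, 14, -5, 0, 0, 0, 1],
    [0, 11.9, -15, 0, 0, 0, 1],
    [0, 0, -30, 0, 0, 0, 1],
    [0, 0, -25, 0, 0, 0, 1],
    [0, 0, -15, 0, 0, 0, 1],
    [0, 0, -8, 0, 0, 0, 1],
    [0, 0, -3, 0, 0, 0, 1],
    [0, 0, 0, 0, 0, 0, 1],
    [0, 0, 0, 0, 0, 0, 1],
  ],
)

```text
time_s: 5.95
eef_pos: [0.4024, 0.2946, 0.0136]
eef_rot: [[0.079, 0.997, 0.002], [0.997, -0.079, 0.001], [0.001, 0.002, -1.0]]
force: [1.1, -0.5, -0.4]
finger_gap: 0.0177
```

Request:
servo_tool(
  plan=[
    [-1, 0, -3.5, 0, 0, 0, 1],
    [0, 0, -3, 0, 0, 0, 1],
    [0, 0, 0, 0, 0, 0, 1],
    [0, 0, 0, 0, 0, 0, 1],
  ],
)

```text
time_s: 6.28
eef_pos: [0.4008, 0.2946, 0.0065]
eef_rot: [[0.078, 0.997, 0.001], [0.997, -0.078, 0.001], [0.001, 0.001, -1.0]]
force: [0.9, 0.1, -1.1]
finger_gap: 0.0178
```

Request:
servo_tool(
  plan=[
    [0, 0, 0, 0, 0, 0, 0],
    [0, 0, 0, 0, 0, 0, 0],
    [0, 0, 0, 0, 0, 0, 0],
    [0, 0, 0, 0, 0, 0, 0],
    [0, 0, 0, 0, 0, 0, 0],
    [0, 0, 0, 0, 0, 0, 0],
    [0, 0, 20, 0, 0, 0, -1],
    [0, 0, 35, 0, 0, 0, -1],
    [0, 0, 40, 0, 0, 0, -1],
    [0, -20, 35, 0, 0, 0, -1],
    [0, -35, 20, 0, 0, 0, -1],
    [0, -35, 10, 0, 0, 0, -1],
    [0, 0, 0, 0, 0, 0, -1],
    [0, 0, 0, 0, 0, 0, -1],
  ],
)

```text
time_s: 7.45
eef_pos: [0.4011, 0.2035, 0.1672]
eef_rot: [[0.081, 0.997, 0.003], [0.997, -0.081, 0.001], [0.001, 0.003, -1.0]]
force: [-0.3, 0.4, -0.6]
finger_gap: 0.093
```

```bash
python3 look.py w3
```

```text
7.45 [0.4011 0.2035 0.1672] yang -4.644636090237046 z [ 0.0026  0.0013 -1.    ] 0.09300979458565853 [ 0.34 -0.13  1.66  0.    1.61  0.42] [-0.3  0.4 -0.6]
```

View pics/w3.png

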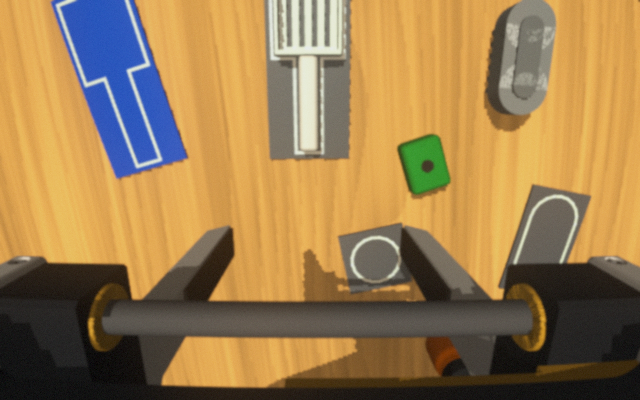

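Request:
servo_tool(
  plan=[
    [35, 13, 10, 0, 0, 0, -1],
    [35, 13, 10, 0, 0, 0, -1],
    [35, 13, 10, 0, 0, 0, -1],
    [35, 13, 5, 0, 0, 0, -1],
    [35, 13, 0, 0, 0, 0, -1],
    [24, 12, 0, 0, 0, 0, -1],
    [0, 0, 0, 0, 0, 0, -1],
    [0, 0, 0, 0, 0, 0, -1],
    [0, 0, 0, 0, 0, 0, -1],
  ],
)

```text
time_s: 8.25
eef_pos: [0.5983, 0.2822, 0.1992]
eef_rot: [[0.076, 0.997, -0.003], [0.997, -0.076, -0.001], [-0.001, -0.003, -1.0]]
force: [-0.4, 0.1, 0.0]
finger_gap: 0.0943
```

```bash
python3 look.py w4
```

```text
8.25 [0.5983 0.2822 0.1992] yang -4.380672911077604 z [-0.0032 -0.001  -1.    ] 0.09432311159343985 [0.36 0.34 1.08 0.   1.72 0.43] [-0.4  0.1  0. ]
```

View pics/w4.png

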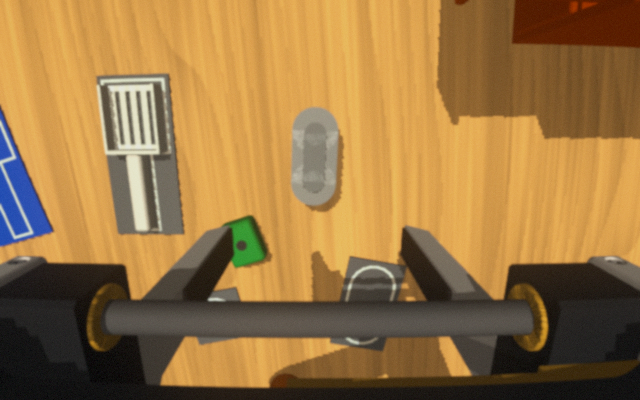

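```bash
python3 - <<'E'
from scoop import *
w=np.load('w4.npz');W=dict(K=w['K'],D=w['D'],pose=w['pose'])
m,bs=blobs(w['im'],(0,0,60),(179,70,220),60)
for b in bs:
    c,h=desc(b);M=cv2.minAreaRect(h)
    if 280<M[0][0]<350 and 100<M[0][1]<210: print(M,rect(W,h,.034));cc=M[0]
it=np.load('top0.npz')['im'];m,bs=blobs(it,(0,0,40),(179,60,190),60)
for b in bs:
    c,h=desc(b);M=cv2.minAreaRect(h)
    if 200<M[0][0]<240 and 120<M[0][1]<150: print(M,rect(bot.camera_info('top'),h,.034));
    if 200<M[0][0]<240 and 120<M[0][1]<150: print(tri(W,cc,bot.camera_info('top'),M[0]))
E
```

```text
((314.2577209472656, 156.026123046875), (44.49080276489258, 96.32205963134766), 1.9749339818954468) [597.  307.4  97.5  44.7  83.8]
((219.9405975341797, 137.0940704345703), (32.537715911865234, 15.124565124511719), 5.710593223571777) [596.7 305.6  99.2  46.7  85.6]
(array([0.59765028, 0.30762558, 0.02627784]), np.float64(0.0013067428220848107))
```

Request:
servo_tool(
  plan=[
    [-1.3, 15, -30, 0, 0, -0.017, -1],
    [0, 10, -40, 0, 0, 0, -1],
    [0, 0, -40, 0, 0, 0, -1],
    [0, 0, -35, 0, 0, 0, -1],
    [0, 0, -20, 0, 0, 0, -1],
    [0, 0, -10, 0, 0, 0, -1],
    [0, 0, 0, 0, 0, 0, -1],
    [0, 0, 0, 0, 0, 0, -1],
  ],
)

```text
time_s: 8.97
eef_pos: [0.5982, 0.3066, 0.0276]
eef_rot: [[0.095, 0.996, 0.002], [0.996, -0.095, 0.001], [0.001, 0.002, -1.0]]
force: [0.3, -1.0, 0.3]
finger_gap: 0.094
```

Request:
servo_tool(
  plan=[
    [-1, 0.5, -9, 0, 0, 0, -1],
    [0, 0, -7, 0, 0, 0, 0],
    [0, 0, 0, 0, 0, 0, 1],
    [0, 0, 0, 0, 0, 0, 1],
    [0, 0, 0, 0, 0, 0, 1],
    [0, 0, 0, 0, 0, 0, 1],
    [0, 0, 0, 0, 0, 0, 1],
    [0, 0, 0, 0, 0, 0, 1],
    [0, 0, 0, 0, 0, 0, 1],
    [0, 0, 0, 0, 0, 0, 1],
    [0, 0, 0, 0, 0, 0, 1],
    [0, 0, 0, 0, 0, 0, 1],
    [0, 0, 0, 0, 0, 0, 1],
  ],
  squeeze=20,
)

```text
time_s: 10.05
eef_pos: [0.5972, 0.3069, 0.0103]
eef_rot: [[0.095, 0.995, 0.0], [0.995, -0.095, 0.0], [0.0, 0.0, -1.0]]
force: [-0.7, 0.8, 1.1]
finger_gap: 0.0461
```

Request:
servo_tool(
  plan=[
    [0, 0, 15, 0, 0, 0, 1],
    [0, 0, 30, 0, 0, 0, 1],
    [0, 0, 35, 0, 0, 0, 1],
    [5, -20, 10, 0, 0, -0.021, 1],
    [9, -34, 0, 0, 0, -0.028, 1],
    [9, -34, 0, 0, 0, -0.028, 1],
    [9, -34, 0, 0, 0, -0.028, 1],
    [9, -34, 0, 0, 0, -0.028, 1],
    [9, -34, 0, 0, 0, -0.028, 1],
    [0, 0, 0, 0, 0, 0, 1],
    [0, 0, 0, 0, 0, 0, 1],
    [0, 0, 0, 0, 0, 0, 1],
  ],
)

```text
time_s: 11.05
eef_pos: [0.6468, 0.1171, 0.0996]
eef_rot: [[0.253, 0.967, -0.001], [0.967, -0.253, 0.001], [0.0, -0.001, -1.0]]
force: [-0.3, 0.3, -0.4]
finger_gap: 0.0458
```

```bash
python3 look.py w5
```

```text
11.05 [0.6468 0.1171 0.0996] yang -14.68224555013489 z [-8.e-04  7.e-04 -1.e+00] 0.04578950027305521 [0.09 0.36 1.25 0.   1.53 0.35] [-0.3  0.3 -0.4]
```

View pics/w5.png

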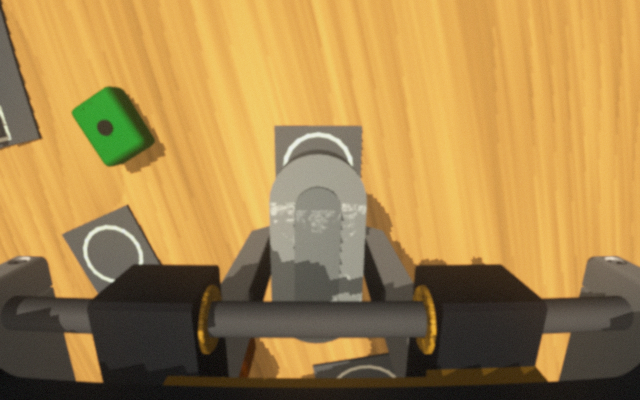

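```bash
python3 - <<'E'
from seg import *
w=np.load('w5.npz');W=dict(K=w['K'],D=w['D'],pose=w['pose'])
p=plane(W,[(275,126),(361,126)],.003)*1000;e=p[1]-p[0];a=np.arctan2(e[1],e[0]);u=np.array([-np.sin(a),np.cos(a)])
c=p.mean(0)[:2];print('pad',np.linalg.norm(e),np.degrees(a),c-61*u)
t=plane(W,[(318,153.5)],.123)[0,:2]*1000;print('brush',t-50*u, plane(W,[(270,210),(366,210)],.121)[:,:2]*1000)
t=plane(W,[(318,132)],.003)[0,:2]*1000;print('outline',t-54*u)
E
```

```text
pad 68.12738964966718 -14.661590825532608 [647.29323421 114.98551093]
brush [647.70971502 117.92892588] [[631.20444922 145.72587903]
 [675.76357409 134.06961331]]
outline [647.86599631 117.16389592]
```

Request:
servo_tool(
  plan=[
    [0.7, -1.8, -10, 0, 0, 0, 1],
    [0, 0, -25, 0, 0, 0, 1],
    [0, 0, -25, 0, 0, 0, 1],
    [0, 0, -13, 0, 0, 0, 1],
    [0, 0, -6, 0, 0, 0, 1],
    [0, 0, -3, 0, 0, 0, 1],
    [0, 0, 0, 0, 0, 0, 1],
    [0, 0, 0, 0, 0, 0, 1],
    [0, 0, 0, 0, 0, 0, 1],
  ],
)

```text
time_s: 11.85
eef_pos: [0.649, 0.1153, 0.0199]
eef_rot: [[0.253, 0.967, 0.003], [0.967, -0.253, 0.0], [0.001, 0.003, -1.0]]
force: [0.3, 0.7, -0.2]
finger_gap: 0.0455
```

Request:
servo_tool(
  plan=[
    [-0.8, 0, -3, 0, 0, 0, 1],
    [0, 0, -3, 0, 0, 0, 1],
    [0, 0, 0, 0, 0, 0, 1],
    [0, 0, 0, 0, 0, 0, 1],
  ],
)

```text
time_s: 12.18
eef_pos: [0.6479, 0.1151, 0.013]
eef_rot: [[0.253, 0.967, 0.002], [0.967, -0.253, 0.0], [0.001, 0.002, -1.0]]
force: [0.7, 0.1, 2.5]
finger_gap: 0.0459
```

Request:
servo_tool(
  plan=[
    [0, 0, 0, 0, 0, 0, -0.4],
    [0, 0, 0, 0, 0, 0, -0.4],
    [0, 0, 0, 0, 0, 0, -0.4],
    [0, 0, 0, 0, 0, 0, -0.4],
    [0, 0, 0, 0, 0, 0, -0.4],
    [0, 0, 0, 0, 0, 0, -0.4],
    [0, 0, 20, 0, 0, 0, -1],
    [0, 0, 35, 0, 0, 0, -1],
    [0, 0, 40, 0, 0, 0, -1],
    [0, -20, 35, 0, 0, 0, -1],
    [0, -35, 30, 0, 0, 0, -1],
    [0, -15, 20, 0, 0, 0, -1],
    [0, 0, 0, 0, 0, 0, -1],
    [0, 0, 0, 0, 0, 0, -1],
  ],
)

```text
time_s: 13.35
eef_pos: [0.6477, 0.048, 0.1905]
eef_rot: [[0.255, 0.967, 0.003], [0.967, -0.255, 0.001], [0.001, 0.003, -1.0]]
force: [-0.2, 0.6, -0.1]
finger_gap: 0.0943
```

```bash
python3 look.py w6
```

```text
13.35 [0.6477 0.048  0.1905] yang -14.75129212825662 z [ 3.2e-03  6.0e-04 -1.0e+00] 0.09428045784856837 [-0.01  0.31  1.14  0.    1.69  0.24] [-0.2  0.6 -0.1]
```

View pics/w6.png

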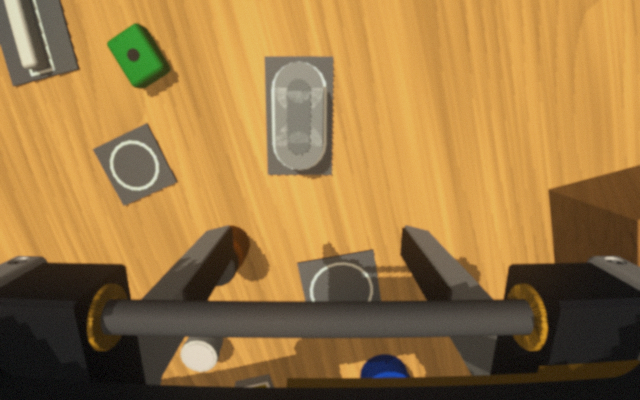

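Request:
servo_tool(
  plan=[
    [-5.3, -34, 0, 0, 0, 0, -1],
    [-5.3, -34, 0, 0, 0, 0, -1],
    [-5.3, -34, 0, 0, 0, 0, -1],
    [-5.3, -34, 0, 0, 0, 0, -1],
    [-5.3, -34, 0, 0, 0, 0, -1],
    [-5.3, -34, 0, 0, 0, 0, -1],
    [-5.3, -34, 0, 0, 0, 0, -1],
    [-5.3, -34, 0, 0, 0, 0, -1],
    [-5.3, -34, 0, 0, 0, 0, -1],
    [-5.3, -34, 0, 0, 0, 0, -1],
    [-5, -30, 0, 0, 0, 0, -1],
    [0, 0, 0, 0, 0, 0, -1],
    [0, 0, 0, 0, 0, 0, -1],
  ],
)

```text
time_s: 14.48
eef_pos: [0.5882, -0.3212, 0.1852]
eef_rot: [[0.254, 0.967, -0.005], [0.967, -0.254, 0.004], [0.003, -0.005, -1.0]]
force: [0.8, -0.2, -0.1]
finger_gap: 0.0939
```

```bash
python3 look.py w7
```

```text
14.4833 [ 0.5882 -0.3212  0.1852] yang -14.736328306500658 z [-0.0046  0.0041 -1.    ] 0.09389289171297244 [-0.58  0.37  1.07  0.    1.71 -0.33] [ 0.8 -0.2 -0.1]
```

View pics/w7.png

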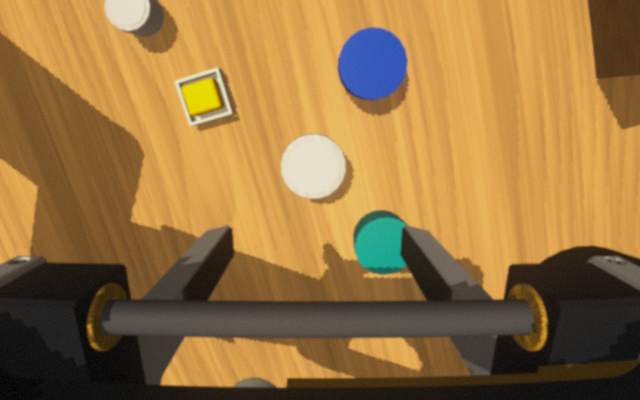

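```bash
python3 - <<'E'
from scoop import *
w=np.load('w7.npz');W=dict(K=w['K'],D=w['D'],pose=w['pose'])
m,bs=blobs(w['im'],(0,0,140),(179,60,255),60)
for b in bs:
    c,h=desc(b);M=cv2.minEnclosingCircle(h);el=cv2.fitEllipse(h)
    print(el,plane(W,[el[0]],.034)[0]*1000,rect(W,h,.034))
E
```

```text
((127.29588317871094, 6.12564754486084), (43.62120056152344, 48.81047439575195), 161.50204467773438) [ 462.99555427 -115.84712461   34.        ] [ 460.3 -123.1   42.1   26.1  162.7]
((204.4813690185547, 96.52957916259766), (55.67140197753906, 63.766963958740234), 86.01131439208984) [ 507.03626672 -211.81415239   34.        ] [ 5.063e+02 -2.119e+02  4.330e+01  4.310e+01  3.000e-01]
((312.95159912109375, 165.8660888671875), (63.037010192871094, 63.73313522338867), 138.96270751953125) [ 588.77494723 -301.42265878   34.        ] [ 588.7 -301.7   61.8   60.7   75.3]
```

Request:
servo_tool(
  plan=[
    [0.8, 19.5, -20, 0, 0, 0, -1],
    [0, 0, -40, 0, 0, 0, -1],
    [0, 0, -40, 0, 0, 0, -1],
    [0, 0, -30, 0, 0, 0, -1],
    [0, 0, -20, 0, 0, 0, -1],
    [0, 0, -8, 0, 0, 0, -1],
    [0, 0, 0, 0, 0, 0, -1],
    [0, 0, 0, 0, 0, 0, -1],
  ],
)

```text
time_s: 15.2
eef_pos: [0.5905, -0.3008, 0.0315]
eef_rot: [[0.252, 0.968, 0.0], [0.968, -0.252, 0.0], [0.0, 0.0, -1.0]]
force: [-0.6, -0.3, 0.5]
finger_gap: 0.0939
```

Request:
servo_tool(
  plan=[
    [-1, -1, -11, 0, 0, 0, -1],
    [0, 0, -10, 0, 0, 0, 0],
    [0, 0, 0, 0, 0, 0, 1],
    [0, 0, 0, 0, 0, 0, 1],
    [0, 0, 0, 0, 0, 0, 1],
    [0, 0, 0, 0, 0, 0, 1],
    [0, 0, 0, 0, 0, 0, 1],
    [0, 0, 0, 0, 0, 0, 1],
    [0, 0, 0, 0, 0, 0, 1],
    [0, 0, 0, 0, 0, 0, 1],
    [0, 0, 0, 0, 0, 0, 1],
  ],
  squeeze=20,
)

```text
time_s: 16.12
eef_pos: [0.5891, -0.3034, 0.0107]
eef_rot: [[0.253, 0.967, 0.001], [0.967, -0.253, -0.001], [-0.001, 0.001, -1.0]]
force: [-1.0, -0.1, 2.5]
finger_gap: 0.0633
```

Request:
servo_tool(
  plan=[
    [0, 0, 15, 0, 0, 0, 1],
    [0, 0, 30, 0, 0, 0, 1],
    [0, 0, 35, 0, 0, 0, 1],
    [5, 19, 10, 0, 0, 0, 1],
    [8, 32, 0, 0, 0, 0, 1],
    [8, 32, 0, 0, 0, 0, 1],
    [8, 32, 0, 0, 0, 0, 1],
    [8, 32, 0, 0, 0, 0, 1],
    [8, 32, 0, 0, 0, 0, 1],
    [9, 32, 0, 0, 0, 0, 1],
    [0, 0, 0, 0, 0, 0, 1],
    [0, 0, 0, 0, 0, 0, 1],
    [0, 0, 0, 0, 0, 0, 1],
  ],
)

```text
time_s: 17.2
eef_pos: [0.6425, -0.0924, 0.0997]
eef_rot: [[0.253, 0.967, -0.001], [0.967, -0.253, -0.001], [-0.001, -0.001, -1.0]]
force: [-0.1, 0.3, -0.9]
finger_gap: 0.0629
```

```bash
python3 look.py w8
```

```text
17.2 [ 0.6425 -0.0924  0.0997] yang -14.647807744824634 z [-8.e-04 -6.e-04 -1.e+00] 0.06293085342511896 [-0.23  0.35  1.27 -0.    1.52  0.03] [-0.1  0.3 -0.9]
```

View pics/w8.png

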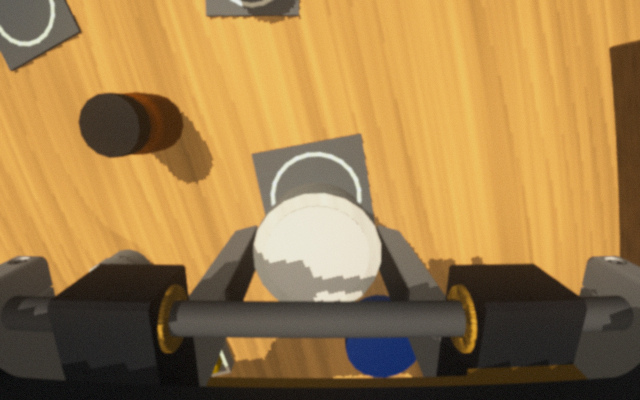

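```bash
python3 - <<'E'
from seg import *
w=np.load('w8.npz');W=dict(K=w['K'],D=w['D'],pose=w['pose'])
p=plane(W,[(253,154),(361,134)],.003)*1000;e=p[1]-p[0];a=np.arctan2(e[1],e[0]);u=np.array([-np.sin(a),np.cos(a)])
print('pad',np.linalg.norm(e),np.degrees(a),p.mean(0)[:2]-45*u)
m,bs=blobs(w['im'],(0,0,150),(179,70,255),2000)
for b in bs:
    c,h=desc(b);q=c.reshape(-1,2);q=q[(q[:,1]<255)&(q[:,1]>150)]
    P=plane(W,q.astype(float),.123)[:,:2]*1000
    A=np.c_[2*P,np.ones(len(P))];s=np.linalg.lstsq(A,(P**2).sum(1),rcond=None)[0];print('tin',s[:2],np.sqrt(s[2]+s[0]**2+s[1]**2))
m,bs=blobs(w['im'],(0,0,170),(179,60,255),100)
E
```

```text
pad 88.16317509884462 -4.2365592933504 [642.63559435 -91.8702625 ]
tin [647.67113656 -72.01697015] 25.812081039523505
```

```bash
python3 - <<'E'
from seg import *
w=np.load('w8.npz');W=dict(K=w['K'],D=w['D'],pose=w['pose'])
print(plane(W,[(318,193.5)],.123)[0,:2]*1000-32*np.array([.253,.967]), plane(W,[(255,248),(381,248)],.123)[:,:2].mean(0)*1000)
E
```

```text
[643.20819899 -92.12496631] [644.42022782 -87.65420296]
```

Request:
servo_tool(
  plan=[
    [0, -0.3, -10, 0, 0, 0, 1],
    [0, 0, -25, 0, 0, 0, 1],
    [0, 0, -25, 0, 0, 0, 1],
    [0, 0, -13, 0, 0, 0, 1],
    [0, 0, -6, 0, 0, 0, 1],
    [0, 0, -2, 0, 0, 0, 1],
    [0, 0, 0, 0, 0, 0, 1],
    [0, 0, 0, 0, 0, 0, 1],
    [0, 0, 0, 0, 0, 0, 1],
  ],
)

```text
time_s: 18.0
eef_pos: [0.644, -0.0927, 0.021]
eef_rot: [[0.253, 0.967, 0.003], [0.967, -0.253, -0.001], [0.0, 0.003, -1.0]]
force: [-0.1, -0.2, -0.5]
finger_gap: 0.0629
```

Request:
servo_tool(
  plan=[
    [-1, 0.5, -4, 0, 0, 0, 1],
    [0, 0, -3, 0, 0, 0, 1],
    [0, 0, 0, 0, 0, 0, 1],
    [0, 0, 0, 0, 0, 0, 1],
  ],
)

```text
time_s: 18.33
eef_pos: [0.6426, -0.0919, 0.0135]
eef_rot: [[0.253, 0.967, 0.002], [0.967, -0.253, -0.001], [0.0, 0.002, -1.0]]
force: [-0.6, 0.6, 4.8]
finger_gap: 0.063
```

Request:
servo_tool(
  plan=[
    [0, 0, 0, 0, 0, 0, -0.8],
    [0, 0, 0, 0, 0, 0, -0.8],
    [0, 0, 0, 0, 0, 0, -0.8],
    [0, 0, 0, 0, 0, 0, -0.8],
    [0, 0, 0, 0, 0, 0, -0.8],
    [0, 0, 0, 0, 0, 0, -0.8],
    [0, 0, 20, 0, 0, 0, -1],
    [0, 0, 35, 0, 0, 0, -1],
    [0, 0, 40, 0, 0, 0, -1],
    [0, -20, 35, 0, 0, 0, -1],
    [0, -20, 30, 0, 0, 0, -1],
    [0, -10, 20, 0, 0, 0, -1],
    [0, 0, 0, 0, 0, 0, -1],
    [0, 0, 0, 0, 0, 0, -1],
  ],
)

```text
time_s: 19.5
eef_pos: [0.6424, -0.1423, 0.1932]
eef_rot: [[0.254, 0.967, 0.003], [0.967, -0.254, -0.0], [0.0, 0.003, -1.0]]
force: [-1.1, 0.3, -1.0]
finger_gap: 0.0942
```

```bash
python3 look.py w9
```

```text
19.5 [ 0.6424 -0.1423  0.1932] yang -14.720979932691518 z [ 2.8e-03 -4.0e-04 -1.0e+00] 0.09417074972445434 [-0.3   0.33  1.11  0.    1.7  -0.05] [-1.1  0.3 -1. ]
```

View pics/w9.png

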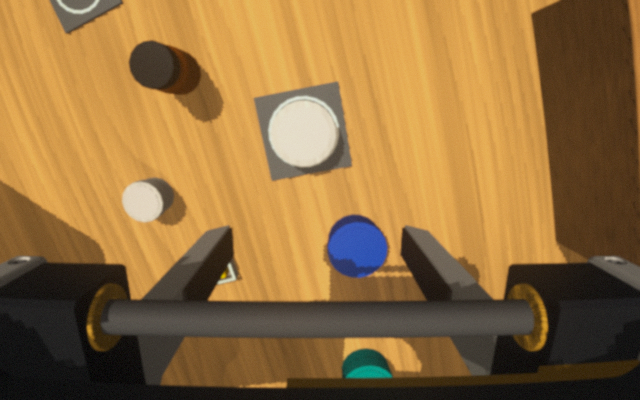

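Request:
servo_tool(
  plan=[
    [-35, 2, 0, 0, 0, 0, -1],
    [-35, 2, 0, 0, 0, 0, -1],
    [-35, 2, 0, 0, 0, 0, -1],
    [-35, 1, 0, 0, 0, 0, -1],
    [-35, 1, 0, 0, 0, 0, -1],
    [-5, 0, 0, 0, 0, 0, -1],
    [0, 0, 0, 0, 0, 0, -1],
    [0, 0, 0, 0, 0, 0, -1],
    [0, 0, 0, 0, 0, 0, -1],
  ],
)

```text
time_s: 20.3
eef_pos: [0.4626, -0.1335, 0.1911]
eef_rot: [[0.252, 0.968, -0.001], [0.968, -0.252, 0.001], [0.001, -0.001, -1.0]]
force: [0.2, 0.7, -0.3]
finger_gap: 0.0941
```

```bash
python3 look.py w10; python3 - <<'E'
from scoop import *
for f in ['w9','w10']:
  w=np.load(f+'.npz');W=dict(K=w['K'],D=w['D'],pose=w['pose'])
  m,bs=blobs(w['im'],(0,0,140),(179,60,255),600)
  for b in bs:
    c,h=desc(b);el=cv2.fitEllipse(h);print(f,np.round(el[0],1),plane(W,[el[0]],.034)[0]*1000,plane(W,[el[0]],.037)[0]*1000,rect(W,h,.034))
E
```

```text
20.3 [ 0.4626 -0.1335  0.1911] yang -14.619558138454197 z [-9.e-04  8.e-04 -1.e+00] 0.09405233304320099 [-0.4  -0.06  1.55  0.    1.65 -0.14] [ 0.2  0.7 -0.3]
w9 [302.9 130.7] [643.14227551 -88.45752859  34.        ] [643.28631954 -88.34219997  37.        ] [642.5 -88.9  69.4  68.7  65.6]
w9 [142.7 201.1] [ 463.5582602  -114.42771561   34.        ] [ 465.29515254 -114.08204038   37.        ] [ 463.2 -114.5   42.1   40.7  165.1]
w10 [477.6  95.9] [633.83504185 -88.83113788  34.        ] [632.46343226 -88.63469776  37.        ] [634.6 -88.7  81.   65.9 168.4]
w10 [312.  165.5] [ 462.57528137 -114.38946127   34.        ] [ 462.73214043 -113.9649168    37.        ] [ 462.4 -114.6   41.8   41.5  128.7]
```

View pics/w10.png

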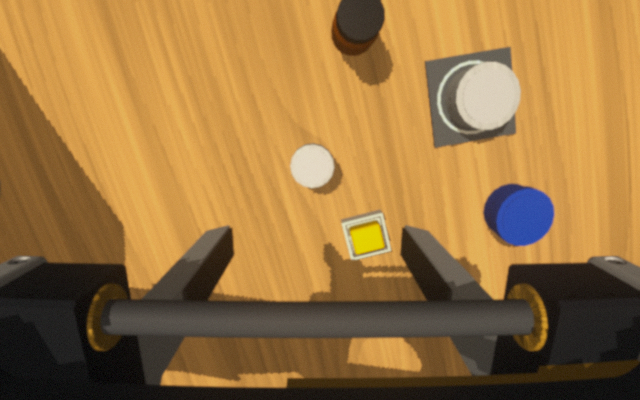

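Request:
servo_tool(
  plan=[
    [0.2, 19.3, -20, 0, 0, 0, -1],
    [0, 0, -40, 0, 0, 0, -1],
    [0, 0, -40, 0, 0, 0, -1],
    [0, 0, -35, 0, 0, 0, -1],
    [0, 0, -20, 0, 0, 0, -1],
    [0, 0, -8, 0, 0, 0, -1],
    [0, 0, 0, 0, 0, 0, -1],
    [0, 0, 0, 0, 0, 0, -1],
  ],
)

```text
time_s: 21.02
eef_pos: [0.4632, -0.1148, 0.0297]
eef_rot: [[0.253, 0.967, 0.001], [0.967, -0.253, -0.0], [0.0, 0.001, -1.0]]
force: [0.3, -0.0, -0.8]
finger_gap: 0.0941
```

Request:
servo_tool(
  plan=[
    [0, 0.5, -10, 0, 0, 0, -1],
    [0, 0, -9, 0, 0, 0, 0],
    [0, 0, 0, 0, 0, 0, 1],
    [0, 0, 0, 0, 0, 0, 1],
    [0, 0, 0, 0, 0, 0, 1],
    [0, 0, 0, 0, 0, 0, 1],
    [0, 0, 0, 0, 0, 0, 1],
    [0, 0, 0, 0, 0, 0, 1],
    [0, 0, 0, 0, 0, 0, 1],
    [0, 0, 0, 0, 0, 0, 1],
    [0, 0, 0, 0, 0, 0, 1],
    [0, 0, 0, 0, 0, 0, 1],
    [0, 0, 0, 0, 0, 0, 1],
    [0, 0, 0, 0, 0, 0, 1],
  ],
  squeeze=20,
)

```text
time_s: 22.18
eef_pos: [0.4622, -0.1142, 0.0104]
eef_rot: [[0.253, 0.967, 0.0], [0.967, -0.253, -0.0], [-0.0, 0.001, -1.0]]
force: [0.9, -0.5, 0.6]
finger_gap: 0.0436
```

Request:
servo_tool(
  plan=[
    [0, 0, 15, 0, 0, 0, 1],
    [0, 0, 30, 0, 0, 0, 1],
    [0, 0, 35, 0, 0, 0, 1],
    [0, 5, 30, 0, 0, 0, 1],
    [-0.4, 32, 0, 0, 0, 0, 1],
    [-0.4, 32, 0, 0, 0, 0, 1],
    [-0.4, 32, 0, 0, 0, 0, 1],
    [-0.4, 32, 0, 0, 0, 0, 1],
    [-0.4, 32, 0, 0, 0, 0, 1],
    [-0.4, 32, 0, 0, 0, 0, 1],
    [-0.3, 30, 0, 0, 0, 0, 1],
    [0, 0, -20, 0, 0, 0, 1],
    [0, 0, 0, 0, 0, 0, 1],
    [0, 0, 0, 0, 0, 0, 1],
  ],
)

```text
time_s: 23.35
eef_pos: [0.4578, 0.1129, 0.0986]
eef_rot: [[0.252, 0.968, -0.004], [0.968, -0.252, -0.001], [-0.002, -0.004, -1.0]]
force: [0.2, 0.0, -0.4]
finger_gap: 0.043
```

```bash
python3 look.py w11
```

```text
23.35 [0.4578 0.1129 0.0986] yang -14.623500606433929 z [-3.9e-03 -9.0e-04 -1.0e+00] 0.04300677248264967 [ 0.12 -0.04  1.71 -0.    1.47  0.38] [ 0.2  0.  -0.4]
```

View pics/w11.png

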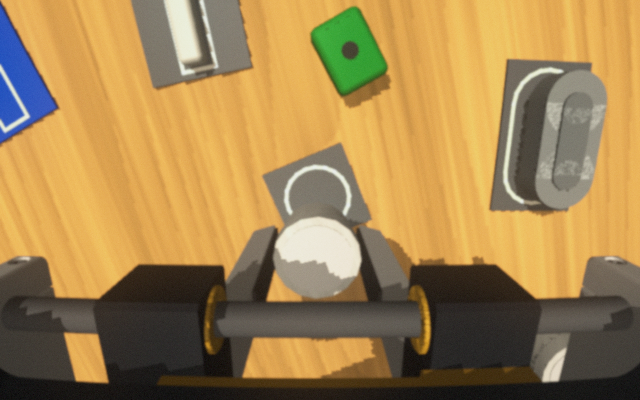

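```bash
python3 - <<'E'
from seg import *
w=np.load('w11.npz');W=dict(K=w['K'],D=w['D'],pose=w['pose'])
p=plane(W,[(263,176.5),(340.5,143),(371,215)],.003)*1000;print(p,'pad',(p[0]+p[2])[:2]/2,[np.linalg.norm(p[1]-p[0]),np.linalg.norm(p[2]-p[1])])
print('tin',plane(W,[(318,216.5)],.122)[0,:2]*1000-22*np.array([.252,.968]))
E
```

```text
[[419.78427568 141.8035088    3.        ]
 [487.43069501 152.22121885   3.        ]
 [498.06512823  87.55871731   3.        ]] pad [458.92470196 114.68111306] [np.float64(68.44389476318554), np.float64(65.53113973118265)]
tin [458.36988646 111.87658886]
```

Request:
servo_tool(
  plan=[
    [0, 0, -10, 0, 0, 0, 1],
    [0, 0, -25, 0, 0, 0, 1],
    [0, 0, -25, 0, 0, 0, 1],
    [0, 0, -13, 0, 0, 0, 1],
    [0, 0, -4, 0, 0, 0, 1],
    [0, 0, -1, 0, 0, 0, 1],
    [0, 0, 0, 0, 0, 0, 1],
    [0, 0, 0, 0, 0, 0, 1],
    [0, 0, 0, 0, 0, 0, 1],
  ],
)

```text
time_s: 24.15
eef_pos: [0.4605, 0.1129, 0.0236]
eef_rot: [[0.254, 0.967, 0.003], [0.967, -0.254, 0.0], [0.001, 0.003, -1.0]]
force: [-0.1, -0.2, -1.2]
finger_gap: 0.0437
```

Request:
servo_tool(
  plan=[
    [-1, 0.8, -5, 0, 0, 0, 1],
    [0, 0, -3, 0, 0, 0, 1],
    [0, 0, -2, 0, 0, 0, 1],
    [0, 0, 0, 0, 0, 0, 1],
    [0, 0, 0, 0, 0, 0, 1],
  ],
)

```text
time_s: 24.57
eef_pos: [0.4583, 0.1139, 0.0133]
eef_rot: [[0.253, 0.967, 0.0], [0.967, -0.253, 0.0], [0.0, 0.0, -1.0]]
force: [-2.1, -1.5, 5.6]
finger_gap: 0.0433
```

Release, rise, and retreat to the side with a clear view.

Request:
servo_tool(
  plan=[
    [0, 0, 0, 0, 0, 0, -0.4],
    [0, 0, 0, 0, 0, 0, -0.4],
    [0, 0, 0, 0, 0, 0, -0.4],
    [0, 0, 0, 0, 0, 0, -0.4],
    [0, 0, 0, 0, 0, 0, -0.4],
    [0, 0, 0, 0, 0, 0, -0.4],
    [0, 0, 20, 0, 0, 0, -1],
    [0, 0, 35, 0, 0, 0, -1],
    [0, 0, 40, 0, 0, 0, -1],
    [0, -10, 35, 0, 0, 0, -1],
    [0, -20, 30, 0, 0, 0, -1],
    [0, -15, 20, 0, 0, 0, -1],
    [0, 0, 0, 0, 0, 0, -1],
    [0, 0, 0, 0, 0, 0, -1],
  ],
)

```text
time_s: 25.73
eef_pos: [0.4591, 0.0684, 0.1933]
eef_rot: [[0.255, 0.967, 0.003], [0.967, -0.255, 0.0], [0.001, 0.003, -1.0]]
force: [-0.3, -0.3, -0.7]
finger_gap: 0.094
```

```bash
python3 look.py w12
```

```text
25.7333 [0.4591 0.0684 0.1933] yang -14.75298854040147 z [ 3.1e-03  4.0e-04 -1.0e+00] 0.09403171262581031 [ 0.03 -0.11  1.59  0.    1.66  0.28] [-0.3 -0.3 -0.7]
```

View pics/w12.png

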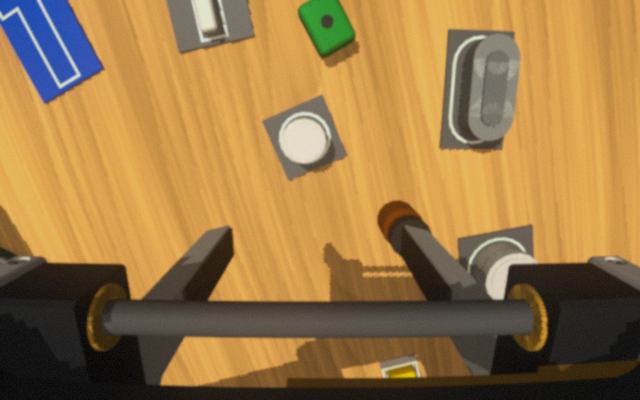

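Request:
servo_tool(
  plan=[
    [-30, -25, 0, 0, 0, 0, -1],
    [-30, -25, 0, 0, 0, 0, -1],
    [-5, -38, 0, 0, 0, 0, -1],
    [-5, -38, 0, 0, 0, 0, -1],
    [0, -38, 0, 0, 0, 0, -1],
    [0, -38, 0, 0, 0, 0, -1],
    [0, -38, 0, 0, 0, 0, -1],
    [0, -38, 0, 0, 0, 0, -1],
    [0, -38, 0, 0, 0, 0, -1],
    [0, -38, 0, 0, 0, 0, -1],
    [0, -38, 0, 0, 0, 0, -1],
    [0, -38, 0, 0, 0, 0, -1],
    [0, 0, 0, 0, 0, 0, -1],
    [0, 0, 0, 0, 0, 0, -1],
  ],
)

```text
time_s: 26.95
eef_pos: [0.3876, -0.3611, 0.1885]
eef_rot: [[0.255, 0.967, -0.004], [0.967, -0.255, 0.006], [0.004, -0.005, -1.0]]
force: [-0.4, 0.6, 0.5]
finger_gap: 0.0941
```

```bash
python3 - <<'E'
from h import *
for n in ['top','scene']:
    im,d=bot.read_camera(n);np.savez(f'{n}1.npz',im=im,d=d)
    c=im[95:285,175:475] if n=='top' else im[60:360,150:480]
    cv2.imwrite(f'pics/{n}1z.png',cv2.resize(c[:,:,::-1],None,fx=2.6 if n=='top' else 2,fy=2.6 if n=='top' else 2,interpolation=cv2.INTER_CUBIC))
print(bot.sense()['time_s'],bot.sense()['eef_pos'])
E
```

```text
27.05 [ 0.388187   -0.3595766   0.19015227]
```

View pics/top1z.png

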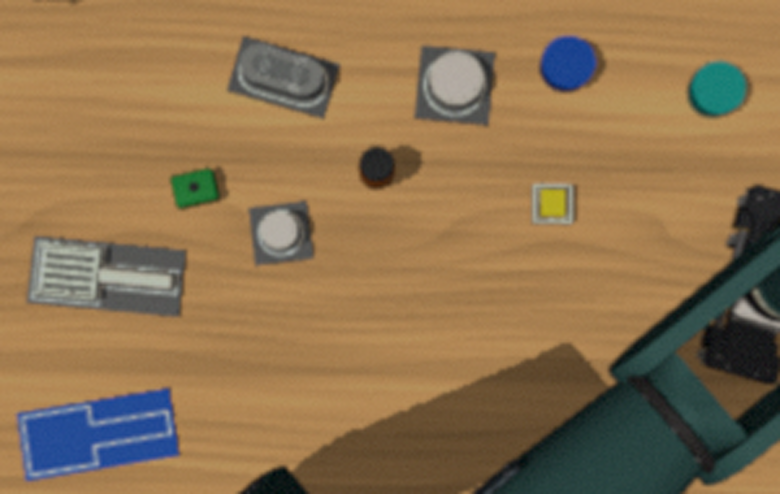

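View pics/scene1z.png

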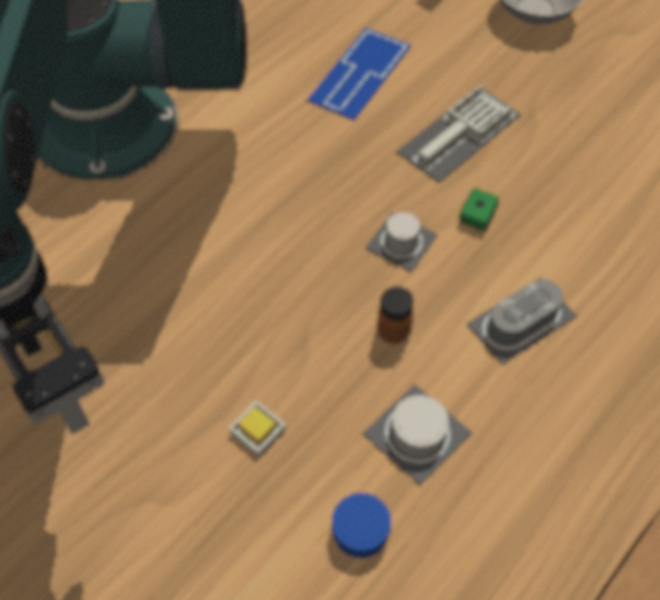

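```bash
python3 - <<'E'
from scoop import *
for n in ['top','scene']:
    im=np.load(n+'1.npz')['im'];I=bot.camera_info(n)
    for v in (140,150,165):
        m,bs=blobs(im,(0,0,v),(179,70,255),40)
        for b in bs:
            b=cv2.morphologyEx(b,cv2.MORPH_OPEN,np.ones((3,3),np.uint8)) if v<165 else b
            if b.sum()<40: continue
            c,h=desc(b)
            if len(h)<5: continue
            r=rect(I,h,.037)
            if 350<r[0]<700 and -150<r[1]<400 and r[2]<200: print(n,v,'z37',r,'z21',rect(I,h,.021)[:2])
for f,cx in [('w6',(299,115)),('w9',(304,132)),('w12',(304,138)),('w4',(135,150))]:
    w=np.load(f+'.npz');W=dict(K=w['K'],D=w['D'],pose=w['pose'])
    im=w['im'][:, :, ::-1];x,y=cx
    cv2.imwrite(f'pics/{f}z.png',cv2.resize(im[max(0,y-80):y+90,max(0,x-80):x+80],None,fx=3,fy=3,interpolation=cv2.INTER_CUBIC))
ims=[cv2.resize(cv2.imread(f'pics/{f}z.png'),(380,380)) for f in ['w6','w9','w12','w4']]
cv2.imwrite('pics/mos.png',cv2.resize(np.vstack([np.hstack(ims[:2]),np.hstack(ims[2:])]),(600,600)))
E
```

```text
top 140 z37 [645.1 -89.9  60.8  59.   45.7] z21 [648.8 -90.8]
top 140 z37 [461.3 115.3  42.4  39.6  91.3] z21 [463.  116.7]
top 140 z37 [403.  283.6  93.   27.2  91.2] z21 [404.  286.9]
top 150 z37 [644.4 -90.6  59.1  58.7 136.5] z21 [648.2 -91.5]
top 150 z37 [461.3 113.9  39.7  39.3   1.6] z21 [463.  115.3]
top 150 z37 [399.5 279.   79.7  15.   86. ] z21 [400.5 282.3]
top 165 z37 [644.4 -90.6  55.2  52.8  91.3] z21 [648.2 -91.5]
top 165 z37 [459.8 113.8  36.7  36.4  46.3] z21 [461.5 115.2]
top 165 z37 [410.5 354.6  65.1  51.6  85.5] z21 [411.6 358.7]
top 165 z37 [399.8 279.2  79.4  11.4  85.5] z21 [400.7 282.4]
scene 140 z37 [418.2 302.1 153.2  46.8  86.9] z21 [410.8 315.4]
scene 140 z37 [458.6 113.5  42.2  41.3 128.6] z21 [451.9 123.7]
scene 140 z37 [626.8 104.2  21.1   9.5  69.6] z21 [622.8 114.2]
scene 140 z37 [643.1 -90.1  67.1  61.7 170.5] z21 [639.4 -83.2]
scene 150 z37 [408.4 279.7 100.7  34.7  74. ] z21 [400.9 292.7]
scene 150 z37 [457.7 114.7  41.5  38.8  40.5] z21 [451. 125.]
scene 150 z37 [643.3 -89.6  63.7  62.6  69. ] z21 [639.6 -82.7]
scene 165 z37 [420.  300.2 143.4  37.3  88.3] z21 [412.7 313.5]
scene 165 z37 [457.8 114.9  41.2  38.8  40.5] z21 [451.1 125.1]
scene 165 z37 [643.1 -89.2  61.   60.1 170.5] z21 [639.4 -82.3]
```

View pics/mos.png

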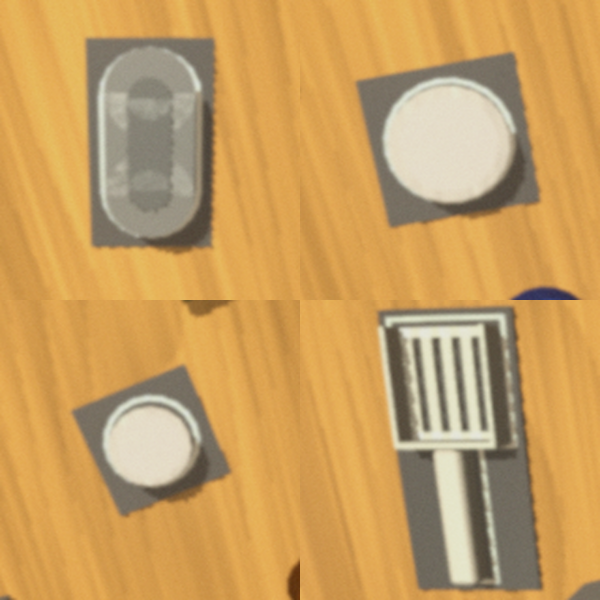

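Request:
servo_tool(
  plan=[
    [0, 36, 0, 0, 0, 0.01, -1],
    [0, 36, 0, 0, 0, 0.01, -1],
    [0, 36, 0, 0, 0, 0.01, -1],
    [0, 36, 0, 0, 0, 0.01, -1],
    [0, 36, 0, 0, 0, 0.01, -1],
    [1, 36, 0, 0, 0, 0.01, -1],
    [1, 36, 0, 0, 0, 0.01, -1],
    [1, 36, 0, 0, 0, 0.01, -1],
    [1, 36, 0, 0, 0, 0.01, -1],
    [1, 36, 0, 0, 0, 0.01, -1],
    [1, 36, 0, 0, 0, 0.01, -1],
    [1, 36, 0, 0, 0, 0.01, -1],
    [1, 36, 0, 0, 0, 0.01, -1],
    [1, 36, 0, 0, 0, 0.01, -1],
    [1, 36, 0, 0, 0, 0.01, -1],
    [1, 36, 0, 0, 0, 0.01, -1],
    [1, 36, 0, 0, 0, 0.01, -1],
    [0, 10, 0, 0, 0, 0, -1],
    [0, 0, 0, 0, 0, 0, -1],
    [0, 0, 0, 0, 0, 0, -1],
  ],
)

```text
time_s: 28.72
eef_pos: [0.3989, 0.2609, 0.1918]
eef_rot: [[0.083, 0.997, -0.001], [0.997, -0.083, -0.001], [-0.001, -0.0, -1.0]]
force: [0.2, -0.3, -0.7]
finger_gap: 0.0943
```

```bash
python3 look.py w13
```

```text
28.7167 [0.3989 0.2609 0.1918] yang -4.7742090731628055 z [-5.0e-04 -1.1e-03 -1.0e+00] 0.09428842703763868 [ 0.46 -0.07  1.56 -0.    1.66  0.54] [ 0.2 -0.3 -0.7]
```

View pics/w13.png

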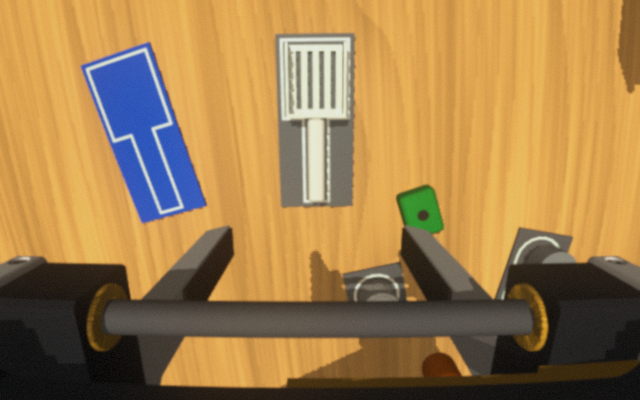

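```bash
python3 - <<'E'
from scoop import *
im=cv2.imread('pics/w13.png');cv2.imwrite('pics/w13z.png',cv2.resize(im[28:213,265:365],None,fx=3.2,fy=3.2,interpolation=cv2.INTER_CUBIC))
w=np.load('w13.npz');W=dict(K=w['K'],D=w['D'],pose=w['pose'])
gr=((0,0,40),(179,70,255))
m,bs=blobs(w['im'],*gr,1000)
for b in bs:
    c,h=desc(b);r=rect(W,h,.003);print('pad',r,cv2.boundingRect(h))
E
```

```text
pad [402.3 318.5 178.   78.   85.9] (276, 34, 78, 172)
pad [216.1 321.  171.8  72.1 100.5] (86, 48, 98, 166)
pad [404.9  98.3 590.7 219.1 177.7] (101, 226, 474, 160)
```

View pics/w13z.png

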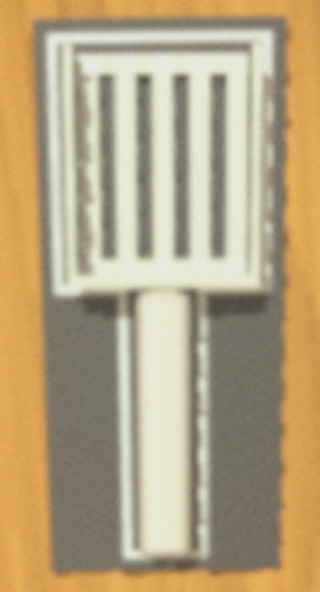

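```bash
python3 - <<'E'
from scoop import *
w=np.load('w13.npz');W=dict(K=w['K'],D=w['D'],pose=w['pose'])
z=lambda a:[(265+x/3.2-.5+.16,28+y/3.2-.5+.16) for x,y in a]
q=plane(W,z([(137,310),(189,310),(141,540),(190,540),(165,554),(57,40),(267,40),(62,290),(272,290)]),.021)*1000;print(np.round(q[:,:2],1))
a=np.radians(85.7);R=np.array([[np.cos(a),np.sin(a)],[-np.sin(a),np.cos(a)]])
print(np.round((q[:,:2]-[402.6,318.2])@R.T,1))
E
```

```text
[[394.4 319. ]
 [410.6 317.6]
 [389.1 244.9]
 [405.1 243.6]
 [396.5 239.5]
 [377.6 400.5]
 [440.2 395.3]
 [371.6 327.1]
 [437.  321.7]]
[[  0.2   8.3]
 [  0.   -8.1]
 [-74.1   8. ]
 [-74.2  -8.1]
 [-78.9   0.1]
 [ 80.2  31.1]
 [ 79.7 -31.7]
 [  6.5  31.6]
 [  6.  -34. ]]
```

```bash
python3 -c "
from workcell import bot
print(bot.sense()['time_s'],bot.close_job())"
```

```text
the job is handed in; nothing more can be done
28.7667 None
```

I placed the scoop, brush, large tin and small tin, in that order, each on its matching grey pad. The job was handed in at 28.8 s with the gripper open about 0.19 m up and touching nothing.

| Item | Last check |
|---|---|
| Scoop | Close-up wrist view: handle about 0.1 mm off the pad's axis and about 1 mm off along its length, blade in the wide end. |
| Brush | Checked by eye only: it lies inside the racetrack outline. I aligned it to about 1 mm and under 1° before letting go. |
| Large tin | Within about 1–2 mm of the pad centre in the overhead and scene views. One wrist view read about 2–3 mm, still inside the outline. |
| Small tin | Within about 1–2 mm of the pad centre in the overhead and scene views. |

- **Left alone:** the jar, the look-alikes and the two small objects stood where they were at the start.
- **Disagreements:** two heights triangulated from the wrist view at the start did not fit: 34 mm for the scoop and 23 mm for the large tin. The overhead and scene pair gave 17.5 and 35 mm, which match the description, so I used those. A circle fit to the held large tin and a coarse overhead reading of the scoop's blade were also off. The tin fit saw only part of the rim and the blade mask caught the painted outline, so I set both aside.

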